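# Test the remaining stone with the pen tester

## Robot

A 6-joint arm with a two-finger parallel gripper is mounted at the origin on a cart in front of the work surface, level with it; the furniture and walls round the work are solid. World frame = base frame: x ahead of the robot, y to its left, z up, the work surface at z = 0. Lengths are in m, angles in rad, forces in N, time in s.
With the tool pointing down it reaches from about 0.35 to 0.975 m from the base axis. Payload 7.1 kg.
Tool frame: the origin (TCP) lies at the centre of the arm's flange, where the gripper is bolted on; the fingertips stand 182 mm ahead of it and the grasp point (between the pads) lies 163 mm ahead of it; z points along the fingers, y is the direction in which the jaws open and shut (so a half turn about z gives the same grasp; the last joint's range is limited). The gripper opens to 88 mm and grips with 3 to 60 N. Pads are 20 mm wide; open, the fingers measure 115 mm over their backs; the gripper's body (75 mm by 178 mm) begins 61 mm behind the grasp point.
Start: joints at [-1.223, 0.423, 1.63, -0, 1.089, -0.019], TCP at [0.224, -0.583, 0.405] pointing down, gripper open.
Joint ranges: [-3, 3], [-0.9, 2.11], [0.09, 2.58], [-1.31, 4.45], [0.11, 2.69], [-2.54, 2.54]. Speed limits (rad/s): [2.39, 2.39, 3.01, 3.14, 3.14, 3.14].

## Interface

Orientations are given as a rotation vector (axis times angle).
In Python, from rig import manip gives the robot as it stands.
- The arm moves only by the tool drive_tool, never from a script. Its argument "commands" is a list of rows, each a list of 7 numbers: the finger opening in m, from 0 to 0.0878, then the shift along the tool's x, y, z in m, then the turn, a rotation vector about the tool's x, y, z in degrees. In form: [[fingers, dx, dy, dz, ax, ay, az], ...]. A call has 1 to 10 rows; each row is the pose to reach, as a shift and turn from the pose commanded when the call began, along the tool's axes at that moment; what a row does not reach only later rows make up. A row lasts 1/10 s, in which the tool goes at most 50 mm and 8.59 degrees, less where a joint would pass 70% of its speed; a pose out of reach is approached as far as the arm can. A call with a gripper value outside its range is refused whole. The fingers move at their own pace and stop on an object; the grip force is fixed at half the most. Time passes only in rows, so rows that repeat a pose let the fingers close. It gives the time, the measured TCP pose, the force and the opening at its end, in the units of the state.
- manip.state(): the state, without advancing time (a new reading comes with each control period).
- manip.capture(name): name is "side" or "top" or "wrist"; returns (picture, depth): 420x560x3 uint8, blue, green, red; 420x560 float32, m along the optical axis (not along the pixel's ray), 0 where there is no reading.
- manip.get_calibration(name): a dict with "mtx" (3x3 intrinsics, pixels), "R" (3x3) and "t" (3): a world point X has camera coordinates R X + t. Camera axes: x right, y down, z forward; pixel columns grow to the right and rows downward; lengths in m; the calibration is good to about 2 mm. A picture is of the moment at which its call begins: read the wrist's pose just before it. get_calibration takes no time and is no camera call; for the wrist camera it gives the pose at the moment of the call.
- manip.hand_in(): hands the job in, once; it reports no verdict.
Trained networks look in the newest picture that a camera, given by its name, has taken for a name from the list of things; names that differ only in an ending like _2 or _b are one class to them, and where a whole thing is asked for, a point or a joint stands for the part that bears it (a point fixed in the world has none). Each returns a list of dicts, best first, with "score" (0 to 1); they miss things now and then, are a little off and sometimes report something else, mostly with a low value. They report only what shows in the picture. A call takes as long as a camera call. They do not tell look-alikes from the thing itself.
- manip.spot_in(query, camera): "rect" ([left, top, right, bottom] in pixels, round what is visible of it).
The state is a dict: "clock": time; "joint_positions": joint angles; "dq": joint speeds; "tau": joint torques, N m; "tcp_pos": TCP position; "ee_rot": TCP orientation; "wrist_force": force on the tool from outside, world axes, zero at the start; "ft_torque": the same for the moment, N m; "gripper_width": opening from 0.0 (shut) to 1.0 (fully open).
Only numpy, scipy, OpenCV 4.12 (cv2) and the standard library are available. Lean on these libraries where they do the work, as an engineer would, in place of code of your own. Each camera call takes 0.05 s, during which the arm holds its last target.

## Task

One stone on the wooden stone rest is still untested: the one with the tall peg standing behind it (the tested ones have low pegs). Take the pen-shaped stone tester out of its stand and hold it, point first, in the middle of that stone's flat top, square to the sloping top, pressed lightly so that its spring point is pushed about half way in. Do not touch the other stones, leave the things lying round in their places, do not press hard, and finish while still holding the tester there.

Things in the scene. Friction and masses are not known exactly. Their poses are not given: they have to be found in the camera images.
- tester: pen-shaped grey stone tester, 150 mm, about 0.1 kg, upright in its stand, point down. Origin: end of its sprung-out point; z up the barrel. Barrel 22 mm (x) by 16 mm (y) from z = 30 to 138 mm, slimmer black cap to 150; nose cone 13 mm wide at z = 30, 7 mm at z = 10; below it only the spring point, 3.6 mm thick, round end. In the stand its origin is 14 mm above the surface
- tester_point (a point): the round end of the tester's metal spring point (moves with the point; equals the tester's origin while the point is fully out)
- plunger (a joint): how far the tester's spring point is pushed in: 0 fully out, 0.008 m fully in; the spring takes about 1.2 N to start and 3.6 N fully in (300 N/m)
- tester_stand: fixed wooden stand: foot 56 x 50 x 10 mm, upright socket 42 (x) x 36 (y) mm, top at 85 mm, open upward; the tester stands 41 mm of its barrel deep in the pocket, 2 mm play each side. Origin: middle of its underside; its x (points left) and y are the tester's. Beware: a wooden bench pin overhangs the surface to the left, 355 mm up, its end at x 0.46 to 0.52, y 0.15 to 0.20 m
- stone_rest: fixed dark wooden board, 84 mm (its x) x 130 mm (its y) x 12 mm, front long side toward the robot (-x); carries the three stones and three brass pegs. Origin in the middle of its underside. Beware: a drawer cabinet, 190 mm high, stands to the right beyond y = -0.25 m
- stone_left: left (+y) of three like round white stones (21 mm across, flat top 16 mm across), each in a steel cup 25 mm across on the rest. Origin: middle of the flat top, 58 mm above the surface; z points out of the flat top, square to it. The top slopes 0.35 rad (20 degrees) off level, so z leans 0.5 rad clockwise (from above) of the board's -x. It is at x = 6, y = 42 mm on the board
- stone_middle: middle of three like round white stones (21 mm across, flat top 16 mm across), each in a steel cup 25 mm across on the rest. Origin: middle of the flat top, 58 mm above the surface; z points out of the flat top, square to it. The top slopes 0.35 rad (20 degrees) off level, so z leans to the board's -x. It is at x = -12, y = 0 on the board
- stone_right: right (-y) of three like round white stones (21 mm across, flat top 16 mm across), each in a steel cup 25 mm across on the rest. Origin: middle of the flat top, 58 mm above the surface; z points out of the flat top, square to it. The top slopes 0.35 rad (20 degrees) off level, so z leans 0.5 rad anticlockwise (from above) of the board's -x. It is at x = 6, y = -42 mm on the board
- tall_peg: the tall brass peg, 10 mm diameter, standing 44 mm above the board (top 56 mm above the surface), fixed 30 mm behind the untested stone, on the side away from its lean (about 30 mm horizontally from the middle of that stone's top, over 43 mm from the others). Origin at its foot on the board
- low_peg_1: a low brass peg, 10 mm diameter, only 5 mm high, fixed behind a stone already tested. Origin at its foot
- low_peg_2: the other low brass peg, the same
- pliers_teal: pliers, 36 x 149 x 12 mm; a bystander lying on the surface. Origin in the middle of its underside
- cutters_yellow: side cutters, 38 x 138 x 12 mm; a bystander lying on the surface. Origin in the middle of its underside
- tweezers: tweezers, 15 x 140 x 10 mm; a bystander lying on the surface. Origin in the middle of its underside
- bench_block: steel bench block, 75 x 75 x 22 mm; a bystander lying on the surface. Origin in the middle of its underside
- oil_bottle: small oil bottle, 32 mm across, 60 mm high; a bystander lying on the surface. Origin in the middle of its underside
- solder_spool: spool of binding wire, 52 mm across, 28 mm high; a bystander lying on the surface. Origin in the middle of its underside
Mind the look-alikes: they are no part of the job. There is more than one size of the tester; the job needs the larger.

How it is judged:
By the outcome, as a careful person would: the job done as asked, in the order asked, and still so for the second after the job is handed in, while the arm keeps its last pose, push and grip.
It also fails if it takes over 48 s, if anything falls off the work surface, if the arm or the gripper's body presses on something with over 40 N, if the wrist force passes 120 N, or if a joint passes its speed limit or range.

## Working session

There is one attempt and no reset: what is moved stays moved. The work goes in short steps, Python scripts to look and compute and a tool call to move; the robot and the scene stay as the last step left them, time stands still between calls to the robot, and variables do not carry over. Pictures are saved under pics/ and viewed, and the job is handed in when it is done.

Besides the shell and the picture viewer there is one more tool, called after "Request:" by a JSON object that holds its "method" and its "body", one argument or row to a line. drive_tool: Moves the arm, as the interface text tells. Its arguments: {"type":"object","properties":{"commands":{"type":"array"}},"required":["commands"]}

```bash
ls; mkdir -p pics; python3 - <<'E'
from rig import manip
import cv2
s=manip.state();print(s)
for n in("side","top","wrist"):
    p,d=manip.capture(n);cv2.imwrite(f"pics/{n}0.png",p)
    c=manip.get_calibration(n);print(n,c)
    import numpy as np;np.savez(f"pics/{n}0.npz",p=p,d=d,**c)
E
```

```text
pics
{'clock': 0.0, 'joint_positions': array([-1.22301079e+00,  4.23849536e-01,  1.63072772e+00, -2.69681112e-05,
        1.08859631e+00, -1.89752031e-02]), 'dq': array([ 0.00088171,  0.00059052, -0.00062852,  0.00027176,  0.00093911,
       -0.00044976]), 'tau': array([-4.06301378e-04, -5.44633055e+01, -2.73667216e+01,  6.42993045e-02,
        2.26776511e-02, -9.77699688e-05]), 'tcp_pos': array([ 0.2240562 , -0.58314312,  0.40388123]), 'ee_rot': array([-3.08738400e+00, -5.72618572e-01,  4.43218339e-04]), 'wrist_force': array([-0.59379304, -0.55545835, -0.13726041]), 'ft_torque': array([-0.01083278,  0.0575378 ,  0.05746885]), 'gripper_width': 1.0037398752963913}
side {'mtx': array([[481.0829099 ,   0.        , 276.67124927],
       [  0.        , 481.0829099 , 206.29396049],
       [  0.        ,   0.        ,   1.        ]]), 'R': array([[-0.81932057, -0.57333435,  0.0012382 ],
       [-0.30578586,  0.43515289, -0.8468394 ],
       [ 0.48498331, -0.69421156, -0.53184725]]), 't': array([0.44790468, 0.15148442, 0.70523643])}
top {'mtx': array([[407.88384467,   0.        , 285.12642593],
       [  0.        , 407.88384467, 211.34149501],
       [  0.        ,   0.        ,   1.        ]]), 'R': array([[-0.00962578, -0.99977581,  0.01885926],
       [-0.99489804,  0.00768129, -0.10059268],
       [ 0.10042526, -0.01973133, -0.99474893]]), 't': array([0.06394755, 0.49202208, 0.93477732])}
wrist {'mtx': array([[367.19238977,   0.        , 275.47410077],
       [  0.        , 367.19238977, 209.63166031],
       [  0.        ,   0.        ,   1.        ]]), 'R': array([[ 0.35830624, -0.93360296, -0.0014685 ],
       [-0.89915911, -0.34550954,  0.26858157],
       [-0.25125593, -0.09491404, -0.96325582]]), 't': array([-0.62506933, -0.03245109,  0.39009154])}
```

View pics/side0.png

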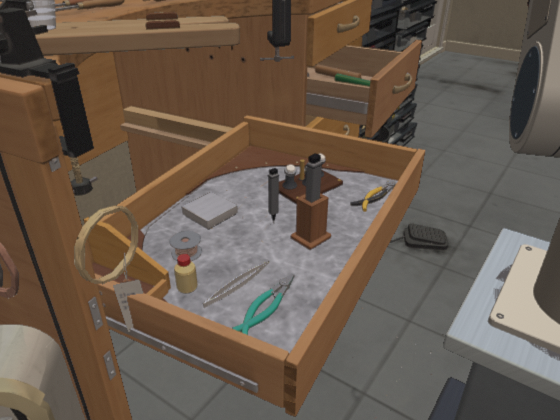

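View pics/top0.png

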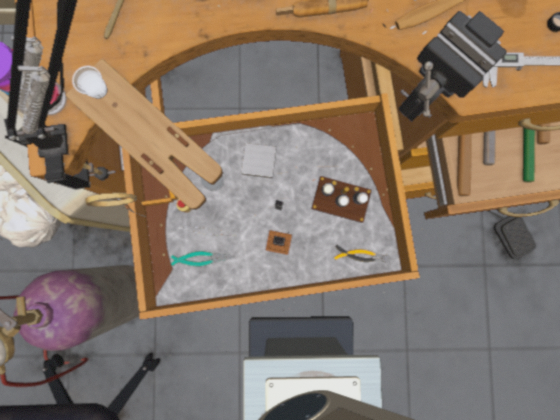

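View pics/wrist0.png

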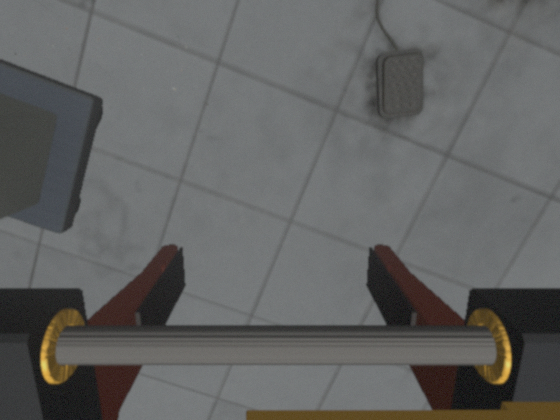

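```bash
python3 - <<'E'
from rig import manip
for q in("tester","tester_stand","stone_rest","tall_peg","stone_left","low_peg_1"):
  for c in("side","top"):
    print(q,c,[(round(r["score"],2),[round(float(v),1) for v in r["rect"]]) for r in manip.spot_in(q,c)])
E
```

```text
tester side [(0.78, [305.5, 153.4, 324.1, 202.5]), (0.7, [265.2, 170.2, 278.5, 221.2])]
tester top [(0.57, [278.6, 197.6, 283.4, 209.8]), (0.45, [271.0, 235.7, 282.8, 246.4])]
tester_stand side [(0.58, [291.9, 195.4, 329.7, 249.6])]
tester_stand top [(0.88, [267.0, 229.8, 291.4, 254.2])]
stone_rest side [(0.89, [281.7, 154.7, 344.4, 204.2])]
stone_rest top [(0.56, [313.8, 178.0, 370.9, 221.5])]
tall_peg side [(0.59, [300.9, 158.5, 305.6, 178.6])]
tall_peg top []
stone_left side [(0.61, [285.4, 164.6, 296.3, 176.1])]
stone_left top [(0.46, [323.5, 180.0, 331.4, 193.0])]
low_peg_1 side []
low_peg_1 top []
```

The side view shows two pens. One stands in the wooden stand at about (314,178). A smaller one at about (272,195) has no stand. The top view shows the stand at (279,242), the small pen at (279,204) and the rest at (342,199). I'll enlarge these next.

```bash
python3 - <<'E'
import cv2,numpy as np
a=cv2.imread("pics/side0.png")[140:260,240:400];b=cv2.imread("pics/top0.png")[165:265,255:385]
cv2.imwrite("pics/c1.png",cv2.resize(a,None,fx=5,fy=5,interpolation=cv2.INTER_CUBIC))
cv2.imwrite("pics/c2.png",cv2.resize(b,None,fx=6,fy=6,interpolation=cv2.INTER_CUBIC))
E
```

```text
(no output)
```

View pics/c1.png

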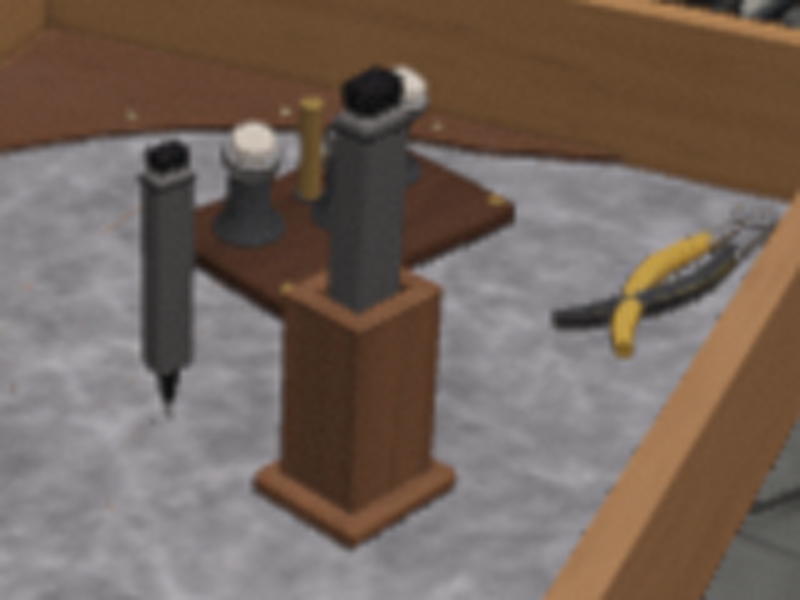

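View pics/c2.png

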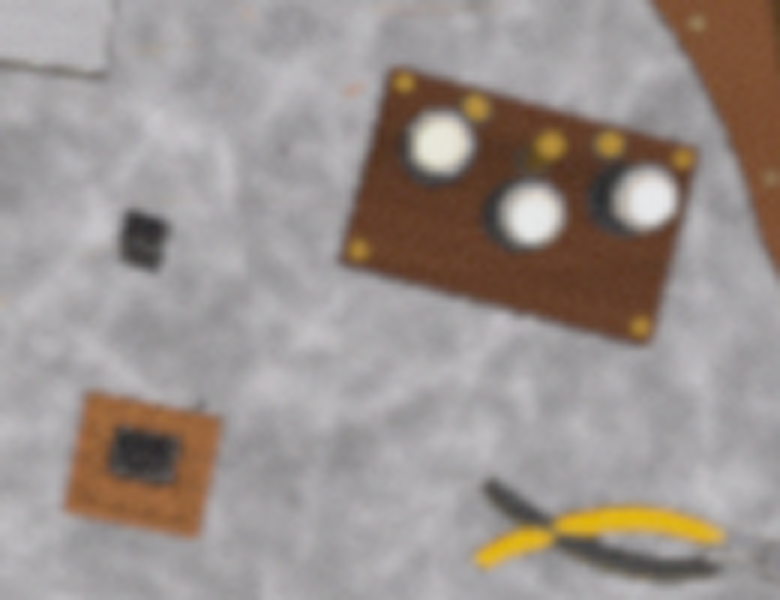

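```bash
cat > h.py <<'E'
import numpy as np,cv2
def load(n):
    z=np.load(f"pics/{n}.npz");return z
def cloud(z,rect=None):
    d=z['d'];v,u=np.mgrid[0:420,0:560].astype(float)
    K=z['mtx'];P=np.stack([(u-K[0,2])/K[0,0]*d,(v-K[1,2])/K[1,1]*d,d],-1)
    W=(P-z['t'])@z['R'];W[d<=0]=np.nan
    return W
def proj(z,X):
    p=z['R']@np.asarray(X,float)+z['t'];p=z['mtx']@p;return p[:2]/p[2]
E
python3 - <<'E'
from h import *
np.set_printoptions(precision=4,suppress=True)
t=load("top0");W=cloud(t);s=load("side0");S=cloud(s)
print("surface z top",np.nanmedian(W[200:230,220:260,2]),"side",np.nanmedian(S[230:250,200:215,2]))
def z6(x,y):return 255+x/6,165+y/6
for n,(x,y) in dict(pL=(477,107),pM=(549,145),pR=(610,143),sL=(440,145),sM=(530,214),sR=(645,198),pen=(145,455),small=(143,238)).items():
    u,v=z6(x,y);u0,v0=int(round(u)),int(round(v))
    print(n,u0,v0,W[v0,u0],"maxz",np.nanmax(W[v0-2:v0+3,u0-2:u0+3,2]))
for n,(u,v) in dict(tall=(302,162),tall2=(302,170),sL=(290,169),pen=(314,158),penb=(313,180),small=(273,190),smallcap=(273,171)).items():
    print(n,S[v,u])
# board top points in the top view
m=(abs(W[...,2]-.012)<.004)
mm=np.zeros(m.shape,np.uint8);mm[178:224,305:375]=m[178:224,305:375]
hsv=cv2.cvtColor(t['p'],cv2.COLOR_BGR2HSV)
print(hsv[210,330],hsv[205,260],hsv[250,275])
E
```

```text
surface z top -0.00043662731292434386 side -0.0006172768467745747
pL 334 183 [ 0.5604 -0.0579  0.0175] maxz 0.05630757939765333
pM 346 189 [ 0.5394 -0.0794  0.0582] maxz 0.05815800139038459
pR 357 189 [ 0.5453 -0.1124  0.0189] maxz 0.019450383280389075
sL 328 189 [ 0.54   -0.0383  0.0563] maxz 0.06137383260367615
sM 343 201 [ 0.512 -0.072  0.057] maxz 0.060521360021821444
sR 362 198 [ 0.5186 -0.1158  0.0566] maxz 0.0612443588665821
pen 279 241 [0.4192 0.0752 0.1623] maxz 0.16655892421061794
small 279 205 [0.4974 0.0744 0.1125] maxz 0.11643634229965281
tall [ 0.5373 -0.0775  0.0528]
tall2 [ 0.5363 -0.077   0.0348]
sL [ 0.5365 -0.0316  0.0565]
pen [0.416  0.0839 0.1622]
penb [0.4149 0.0857 0.1236]
small [0.4969 0.0825 0.0758]
smallcap [0.4985 0.0802 0.1121]
[ 12 154  98] [140   4 171] [ 13 150 143]
```

```bash
python3 - <<'E'
from h import *
np.set_printoptions(precision=4,suppress=True)
def fit(z,box,zr,name,size):
    W=cloud(z);hsv=cv2.cvtColor(z['p'],cv2.COLOR_BGR2HSV)
    m=((hsv[...,1]>90)&(abs(hsv[...,0].astype(int)-12)<10)&(abs(W[...,2]-zr)<.006)).astype(np.uint8)
    mm=np.zeros_like(m);l,t,r,b=box;mm[t:b,l:r]=m[t:b,l:r]
    P=W[mm>0][:,:2].astype(np.float32)
    (c,sz,a)=cv2.minAreaRect(P*1000);print(name,len(P),np.array(c)/1000,sz,a,"z",np.nanmedian(W[mm>0][:,2]))
fit(load("top0"),(305,172,376,226),.012,"board top",None)
fit(load("side0"),(270,150,350,206),.012,"board side",None)
fit(load("top0"),(260,225,298,260),.010,"foot top",None)
fit(load("top0"),(260,225,298,260),.085,"socket top",None)
fit(load("side0"),(285,190,335,255),.010,"foot side",None)
fit(load("side0"),(285,190,335,255),.085,"socket side",None)
for n,box in(("top0",(310,170,380,225)),("side0",(270,140,350,206))):
    z=load(n);W=cloud(z);p=z['p'].astype(int)
    m=(p.min(-1)>140)&(W[...,2]>.035)&(W[...,2]<.075)
    mm=np.zeros(m.shape,np.uint8);l,t,r,b=box;mm[t:b,l:r]=m[t:b,l:r]
    k,lab,st,ce=cv2.connectedComponentsWithStats(mm)
    for i in range(1,k):
        if st[i,4]>20: print(n,"stone",st[i],ce[i],W[lab==i].mean(0))
# pen barrel xy
for n,box in(("top0",(260,225,298,260)),("side0",(300,145,330,205))):
    z=load(n);W=cloud(z);l,t,r,b=box;Q=W[t:b,l:r].reshape(-1,3)
    Q=Q[(Q[:,2]>.095)&(Q[:,2]<.18)]
    print(n,"pen",len(Q),np.nanmin(Q,0),np.nanmax(Q,0),np.median(Q,0))
E
```

```text
board top 1229 [ 0.5442 -0.0844] (131.2320556640625, 126.3210678100586) 74.22399139404297 z 0.011601497402296622
board side 915 [ 0.5626 -0.0926] (199.5369110107422, 198.15538024902344) 7.610958099365234 z 0.010949686051698727
foot top 129 [0.4212 0.0763] (52.690673828125, 47.38493347167969) 78.19649505615234 z 0.009289309347810698
socket top 202 [0.4209 0.0752] (41.76771926879883, 35.583396911621094) 78.395263671875 z 0.08419880579603595
foot side 496 [0.4602 0.0272] (83.97257232666016, 200.11016845703125) 32.49010467529297 z 0.009856857485933637
socket side 212 [0.42   0.0778] (41.881866455078125, 37.03173065185547) 78.58460235595703 z 0.08369210889421541
top0 stone [324 184  10  10  78] [328.1026 188.4103] [ 0.5412 -0.0385  0.0568]
top0 stone [358 193  10  10  77] [362.4156 197.6364] [ 0.5194 -0.1168  0.0566]
top0 stone [339 196  10  10  74] [343.3378 200.3919] [ 0.5134 -0.0729  0.0566]
side0 stone [287 165   9   6  41] [290.7561 167.4878] [ 0.5385 -0.0373  0.0569]
top0 pen 97 [0.4114 0.0629 0.1071] [0.4298 0.0874 0.1666] [0.4198 0.0752 0.1619]
side0 pen 563 [0.4092 0.0675 0.0951] [0.4294 0.0905 0.1644] [0.4153 0.0846 0.1322]
```

```bash
cat >> h.py <<'E'
from scipy.spatial.transform import Rotation as Rn
def rows(p0,r0,p1,R1):
    """shift/turn (tool axes, deg) from pose (p0,rotvec r0) to (p1, Rotation R1)"""
    R0=Rn.from_rotvec(r0);d=R0.inv().apply(np.asarray(p1)-p0);a=(R0.inv()*R1).as_rotvec(degrees=True)
    return np.round(d,4),np.round(a,2)
def toolrot(z,y):
    z=np.array(z,float);z/=np.linalg.norm(z);y=np.array(y,float);y-=z*(y@z);y/=np.linalg.norm(y)
    return Rn.from_matrix(np.stack([np.cross(y,z),y,z],1))
E
python3 - <<'E'
from h import *
np.set_printoptions(precision=4,suppress=True)
for n in("top0","side0"):
    z=load(n);W=cloud(z)
    hsv=cv2.cvtColor(z['p'],cv2.COLOR_BGR2HSV)
    m=((hsv[...,1]>90)&(abs(hsv[...,0].astype(int)-12)<10)&(abs(W[...,2]-.012)<.005)&(abs(W[...,0]-.525)<.075)&(abs(W[...,1]+.078)<.085)).astype(np.uint8)
    m=cv2.morphologyEx(m,cv2.MORPH_OPEN,np.ones((3,3),np.uint8))
    k,lab,st,ce=cv2.connectedComponentsWithStats(m);i=1+np.argmax(st[1:,4])
    P=W[lab==i][:,:2].astype(np.float32)*1000
    print(n,st[i],cv2.minAreaRect(P))
c0,b=None,None
from rig import manip
s=manip.state();p0=s['tcp_pos'];r0=s['ee_rot'];print(s['clock'])
a=np.radians(-11.6);R1=toolrot([0,0,-1],[np.cos(a),np.sin(a),0])
for p in([.43,-.25,.44],[.4205,.0762,.40],[.4205,.0762,.278]):print(rows(p0,r0,p,R1))
print(R1.as_rotvec())
E
```

```text
top0 [ 313  177   54   45 1110] ((523.1364135742188, -75.49930572509766), (125.83837127685547, 80.50121307373047), 73.94583892822266)
side0 [279 176  27  25 308] ((535.0822143554688, -37.861412048339844), (54.891300201416016, 94.08851623535156), 50.215511322021484)
0.75
(array([ 0.3117, -0.2374, -0.0353]), array([  0.  ,   0.  , -57.38]))
(array([ 0.4198, -0.5453,  0.0047]), array([  0.  ,   0.  , -57.38]))
(array([ 0.4198, -0.5453,  0.1267]), array([  0.  ,   0.  , -57.38]))
[2.4346 1.9856 0.    ]
```

Request:
{"method": "drive_tool", "body": {
  "commands": [
    [0.05,0.312,-0.237,-0.035,0,0,-57.4],
    [0.05,0.312,-0.237,-0.035,0,0,-57.4],
    [0.05,0.312,-0.237,-0.035,0,0,-57.4],
    [0.05,0.312,-0.237,-0.035,0,0,-57.4],
    [0.05,0.312,-0.237,-0.035,0,0,-57.4],
    [0.05,0.312,-0.237,-0.035,0,0,-57.4],
    [0.05,0.312,-0.237,-0.035,0,0,-57.4],
    [0.05,0.312,-0.237,-0.035,0,0,-57.4],
    [0.05,0.312,-0.237,-0.035,0,0,-57.4]
  ]
}}

```text
clock: 1.65
tcp_pos: [0.4324, -0.2468, 0.4405]
ee_rot: [2.428, 1.991, 0.002]
wrist_force: [-0.3, -0.5, 0.0]
gripper_width: 0.569
```

```bash
python3 - <<'E'
from h import *
from rig import manip
s=manip.state();p0=s['tcp_pos'];r0=s['ee_rot'];print(s)
a=np.radians(-11.6);R1=toolrot([0,0,-1],[np.cos(a),np.sin(a),0])
for p in([.4205,.0762,.40],):print(rows(p0,r0,p,R1))
E
```

```text
{'clock': 1.65, 'joint_positions': array([-5.42794941e-01,  1.90485079e-01,  1.87184348e+00,  1.22475947e-03,
        1.07776537e+00, -3.46224976e-01]), 'dq': array([-0.07734703,  0.01196839,  0.00303722, -0.03622588, -0.00707004,
       -0.06999768]), 'tau': array([  2.07800053, -39.89287734, -27.04115689,   0.37831075,
         0.12511269,   0.66705197]), 'tcp_pos': array([ 0.43240043, -0.24678082,  0.44048454]), 'ee_rot': array([2.42846637e+00, 1.99136719e+00, 2.38411118e-03]), 'wrist_force': array([-0.32848438, -0.52938034,  0.02002023]), 'ft_torque': array([-0.02272082, -0.05110786, -0.02130549]), 'gripper_width': 0.5689479374802572}
(array([ 0.3144, -0.075 ,  0.0405]), array([ 0.1 , -0.03,  0.3 ]))
```

Request:
{"method": "drive_tool", "body": {
  "commands": [
    [0.05,0.317,-0.075,0.04,0,0,0],
    [0.05,0.317,-0.075,0.04,0,0,0],
    [0.05,0.317,-0.075,0.04,0,0,0],
    [0.05,0.317,-0.075,0.04,0,0,0],
    [0.05,0.317,-0.075,0.04,0,0,0],
    [0.05,0.317,-0.075,0.04,0,0,0],
    [0.05,0.317,-0.075,0.04,0,0,0],
    [0.05,0.317,-0.075,0.04,0,0,0],
    [0.05,0.317,-0.075,0.04,0,0,0],
    [0.05,0.317,-0.075,0.04,0,0,0]
  ]
}}

```text
clock: 2.65
tcp_pos: [0.4207, 0.0744, 0.3998]
ee_rot: [2.435, 1.985, -0.0]
wrist_force: [1.4, 0.3, -0.2]
gripper_width: 0.568
```

```bash
python3 - <<'E'
from h import *
from rig import manip
s=manip.state();p0=s['tcp_pos'];r0=s['ee_rot'];print(s['clock'],p0,r0,s['joint_positions'],s['dq'])
c=manip.get_calibration("wrist");p,d=manip.capture("wrist")
np.savez("pics/wrist1.npz",p=p,d=d,**c)
a=np.radians(-11.6);R1=toolrot([0,0,-1],[np.cos(a),np.sin(a),0])
z=load("wrist1");q=p.copy()
# predicted pen-cap corners
X=np.array([np.cos(np.radians(78.4)),np.sin(np.radians(78.4)),0]);Y=np.array([-X[1],X[0],0])
o=np.array([.4205,.0762,0])
for sx in(-1,1):
  for sy in(-1,1):
    for h,w,l,col in((.085,.021,.018,(0,255,0)),(.152,.011,.008,(0,0,255))):
      u=proj(z,o+X*sx*w+Y*sy*l+[0,0,h]);cv2.circle(q,tuple(int(round(v)) for v in u),2,col,-1)
cv2.imwrite("pics/wrist1.png",q)
print(rows(p0,r0,[.4205,.0762,.40],R1))
E
```

```text
2.65 [0.42074997 0.07439975 0.39978433] [ 2.43500939e+00  1.98452596e+00 -2.44344053e-05] [ 1.47246742e-01  1.34763414e-01  2.05074548e+00 -3.43058758e-04
  9.55935218e-01  3.50603049e-01] [-0.01082608 -0.00175618  0.00244105  0.00214007 -0.00199462  0.00466496]
(array([ 0.0017, -0.0006, -0.0002]), array([ 0.01,  0.01, -0.04]))
```

View pics/wrist1.png

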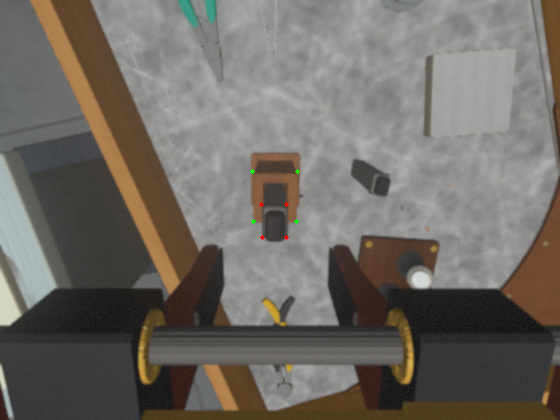

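The wrist view shows the pen in the stand at about (275,225), centred between the jaws. It matches the predicted corners to about 3 px. The small pen at about (372,178) is clear of the right finger. I'll go down now.

Request:
{"method": "drive_tool", "body": {
  "commands": [
    [0.05,0.0006,0,0.04,0,0,0],
    [0.05,0.0006,0,0.08,0,0,0],
    [0.05,0.0006,0,0.11,0,0,0],
    [0.05,0.0006,0,0.122,0,0,0],
    [0.05,0.0006,0,0.122,0,0,0],
    [0.0,0.0006,0,0.122,0,0,0],
    [0.0,0.0006,0,0.122,0,0,0],
    [0.0,0.0006,0,0.122,0,0,0],
    [0.0,0.0006,0,0.122,0,0,0],
    [0.0,0.0006,0,0.122,0,0,0]
  ]
}}

```text
clock: 3.7
tcp_pos: [0.4209, 0.076, 0.2782]
ee_rot: [2.434, 1.986, 0.002]
wrist_force: [-0.4, 0.5, 4.2]
gripper_width: 0.183
```

```bash
python3 - <<'E'
from rig import manip
import cv2
print(manip.state())
p,d=manip.capture("side");cv2.imwrite("pics/side2.png",cv2.resize(p[100:280,220:420],None,fx=3,fy=3,interpolation=cv2.INTER_CUBIC))
E
```

```text
{'clock': 3.7, 'joint_positions': array([ 1.50732774e-01,  3.58249878e-01,  2.13762186e+00, -2.92474717e-05,
        6.44574668e-01,  3.52841791e-01]), 'dq': array([ 0.0016202 ,  0.00300015, -0.00036195,  0.00013332, -0.00038431,
       -0.00220299]), 'tau': array([ 2.55251181e-02, -3.77622914e+01, -1.53415078e+01,  8.79029674e-02,
        2.28515237e-03, -1.27452895e-04]), 'tcp_pos': array([0.42085926, 0.07595634, 0.27819521]), 'ee_rot': array([2.43372624e+00, 1.98565368e+00, 1.53586088e-03]), 'wrist_force': array([-0.3595409 ,  0.49409287,  4.18614221]), 'ft_torque': array([-0.12997058,  0.0359842 ,  0.00374485]), 'gripper_width': 0.1834784531980394}
```

View pics/side2.png

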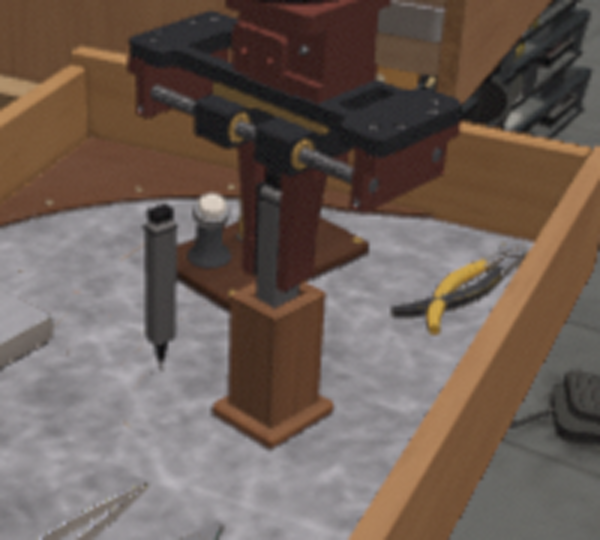

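Grip closed on 16 mm, as expected for the barrel's y size. I'll lift straight up.

Request:
{"method": "drive_tool", "body": {
  "commands": [
    [0.0,0,0,-0.01,0,0,0],
    [0.0,0,0,-0.03,0,0,0],
    [0.0,0,0,-0.055,0,0,0],
    [0.0,0,0,-0.08,0,0,0],
    [0.0,0,0,-0.1,0,0,0],
    [0.0,0,0,-0.11,0,0,0],
    [0.0,0,0,-0.11,0,0,0]
  ]
}}

```text
clock: 4.45
tcp_pos: [0.4209, 0.076, 0.389]
ee_rot: [2.433, 1.985, 0.004]
wrist_force: [-0.1, -0.3, -1.0]
gripper_width: 0.178
```

```bash
python3 - <<'E'
from h import *
from rig import manip
np.set_printoptions(precision=4,suppress=True)
s=manip.state();print(s['clock'],s['tcp_pos'],s['ee_rot'],s['wrist_force'],s['gripper_width'])
for n in("side","wrist"):
    c=manip.get_calibration(n);p,d=manip.capture(n);np.savez(f"pics/{n}3.npz",p=p,d=d,**c);cv2.imwrite(f"pics/{n}3.png",p)
p=load("side3")['p'];cv2.imwrite("pics/side3c.png",cv2.resize(p[60:240,220:420],None,fx=4,fy=3.3,interpolation=cv2.INTER_CUBIC)[:600,:800])
E
```

```text
4.45 [0.4209 0.076  0.389 ] [2.4331 1.9851 0.0039] [-0.1267 -0.2506 -1.031 ] 0.17846151490713533
```

View pics/side3c.png

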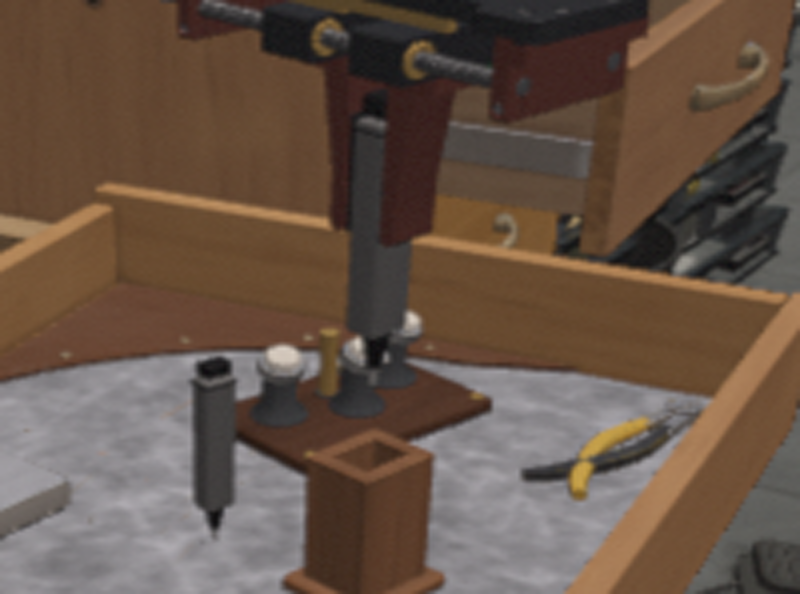

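View pics/wrist3.png

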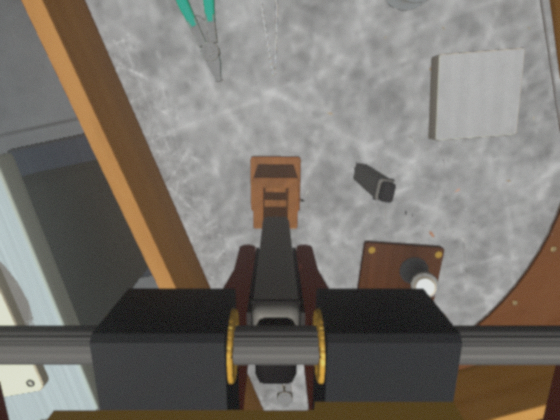

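```bash
python3 - <<'E'
from h import *
np.set_printoptions(precision=4,suppress=True)
z=load("side3");W=cloud(z);print("pred tip",proj(z,[.4209,.0755,.125]),proj(z,[.4209,.0755,.135]))
m=(W[...,0]>.395)&(W[...,0]<.445)&(W[...,1]>.05)&(W[...,1]<.1)&(W[...,2]>.11)&(W[...,2]<.2)
for h in np.arange(.12,.2,.006):
    k=m&(abs(W[...,2]-h)<.003)
    if k.sum():print(round(h,3),k.sum(),np.median(W[k],0)[:2],W[k].min(0)[:2],W[k].max(0)[:2])
w=load("wrist3");V=cloud(w)
m=(V[...,0]>.39)&(V[...,0]<.45)&(V[...,1]>.05)&(V[...,1]<.11)&(V[...,2]>.12)&(V[...,2]<.29)
for h in np.arange(.13,.29,.012):
    k=m&(abs(V[...,2]-h)<.006)
    if k.sum():print("w",round(h,3),k.sum(),np.median(V[k],0)[:2],V[k].min(0)[:2],V[k].max(0)[:2])
p=z['p'][150:185,295:330];cv2.imwrite("pics/tip3.png",cv2.resize(p,None,fx=16,fy=16,interpolation=cv2.INTER_CUBIC))
E
```

```text
pred tip [313.1391 175.7289] [313.3937 170.3331]
0.126 5 [0.4211 0.0778] [0.4201 0.0755] [0.4219 0.079 ]
0.132 6 [0.4201 0.0783] [0.4193 0.0773] [0.4222 0.08  ]
0.138 13 [0.4198 0.0793] [0.4163 0.0758] [0.4228 0.0818]
0.144 18 [0.4187 0.0807] [0.4167 0.0744] [0.4227 0.0825]
0.15 20 [0.4184 0.0809] [0.4155 0.0762] [0.4247 0.0837]
0.156 33 [0.4155 0.0853] [0.412  0.0708] [0.4302 0.0897]
0.162 47 [0.4155 0.0851] [0.4116 0.0684] [0.4304 0.0897]
0.168 54 [0.4155 0.0856] [0.4108 0.067 ] [0.4292 0.0896]
0.174 49 [0.4152 0.0849] [0.4106 0.0706] [0.4287 0.0901]
0.18 52 [0.416  0.0857] [0.4119 0.0686] [0.429  0.0889]
0.186 57 [0.4153 0.0853] [0.4117 0.0709] [0.4295 0.0905]
0.192 54 [0.4153 0.0856] [0.4111 0.0683] [0.4293 0.0908]
0.198 42 [0.4155 0.0845] [0.4117 0.0682] [0.4302 0.0899]
w 0.13 1 [0.4216 0.0764] [0.4216 0.0764] [0.4216 0.0764]
w 0.154 40 [0.423  0.0853] [0.4154 0.0822] [0.43   0.0864]
w 0.166 169 [0.4228 0.0853] [0.4147 0.0809] [0.4302 0.0869]
w 0.178 197 [0.4228 0.0854] [0.4146 0.0808] [0.4302 0.0866]
w 0.19 238 [0.4229 0.0853] [0.4147 0.0809] [0.4302 0.0867]
w 0.202 353 [0.4228 0.0854] [0.4073 0.0809] [0.439  0.0894]
w 0.214 775 [0.4232 0.0854] [0.4066 0.0808] [0.4397 0.0899]
w 0.226 969 [0.4229 0.0853] [0.4067 0.0803] [0.4396 0.09  ]
w 0.238 1280 [0.4228 0.0853] [0.4047 0.0807] [0.4413 0.0901]
w 0.25 1367 [0.4229 0.0853] [0.4045 0.0808] [0.4416 0.0903]
w 0.262 1879 [0.4227 0.0841] [0.409  0.0622] [0.4361 0.0895]
w 0.274 1062 [0.4199 0.0704] [0.4091 0.0619] [0.434  0.0889]
w 0.286 398 [0.4285 0.0763] [0.4093 0.0627] [0.4497 0.1092]
```

View pics/tip3.png

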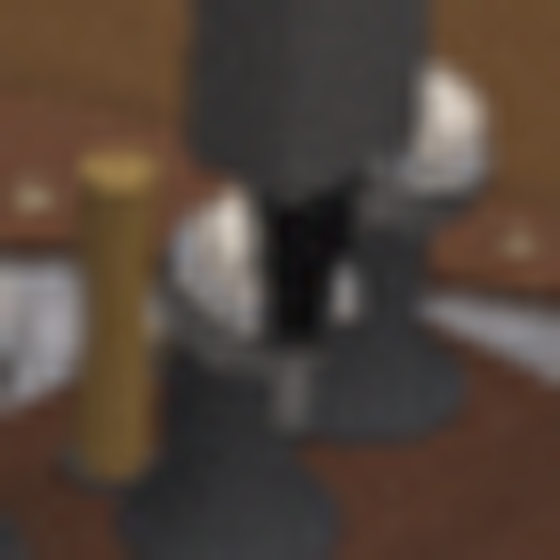

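```bash
cat >> h.py <<'E'
PHI=np.radians(-15.9)
BX=np.array([np.cos(PHI),np.sin(PHI),0]);BY=np.array([-BX[1],BX[0],0])
SZ=-np.sin(.35)*BX+np.array([0,0,np.cos(.35)])
RT=toolrot(-SZ,BX)
TIP=np.array([-.0006,0,.264])
def goal(stone,gap):  # TCP for tip at gap above stone
    return np.asarray(stone)+SZ*gap-RT.apply(TIP)
E
python3 - <<'E'
from h import *
from rig import manip
s=manip.state()
st=[.512,-.0722,.058]
print(goal(st,.03),goal(st,.06),rows(s['tcp_pos'],s['ee_rot'],goal(st,.06),RT),rows(s['tcp_pos'],s['ee_rot'],goal(st,.03),RT))
E
```

```text
[ 0.41520935 -0.04400459  0.33417558] [ 0.40531598 -0.04118639  0.36235676] (array([-0.1177,  0.0088,  0.0249]), array([-20.07,  -0.74,   4.28])) (array([-0.1185,  0.0191,  0.0531]), array([-20.07,  -0.74,   4.28]))
```

Request:
{"method": "drive_tool", "body": {
  "commands": [
    [0.0,-0.03,0,0.0,-4,0,1],
    [0.0,-0.07,0.002,0.01,-10,0,2],
    [0.0,-0.1,0.006,0.02,-16,-0.5,4],
    [0.0,-0.1177,0.009,0.025,-20.07,-0.74,4.28],
    [0.0,-0.118,0.012,0.035,-20.07,-0.74,4.28],
    [0.0,-0.1185,0.019,0.053,-20.07,-0.74,4.28],
    [0.0,-0.1185,0.019,0.053,-20.07,-0.74,4.28],
    [0.0,-0.1185,0.019,0.053,-20.07,-0.74,4.28],
    [0.0,-0.1185,0.019,0.053,-20.07,-0.74,4.28]
  ]
}}

```text
clock: 5.45
tcp_pos: [0.4156, -0.0435, 0.3347]
ee_rot: [2.272, 1.716, 0.303]
wrist_force: [0.5, 0.2, -1.2]
gripper_width: 0.187
```

```bash
cat > look.py <<'E'
import sys
from h import *
from rig import manip
np.set_printoptions(precision=4,suppress=True)
k=sys.argv[1];s=manip.state();print(s['clock'],s['tcp_pos'],s['ee_rot'],s['wrist_force'],s['ft_torque'],s['gripper_width'])
R=Rn.from_rotvec(s['ee_rot']);tip=s['tcp_pos']+R.apply(TIP);print("tip",tip,"angle err deg",np.degrees(np.arccos(min(1,-R.as_matrix()[:,2]@SZ))))
for n in sys.argv[2:]:
    c=manip.get_calibration(n);p,d=manip.capture(n);np.savez(f"pics/{n}{k}.npz",p=p,d=d,**c)
    u=proj(c,tip);print(n,"pred tip px",u)
    x,y=int(u[0]),int(u[1]);x=min(max(x,35),525);y=min(max(y,30),390)
    cv2.imwrite(f"pics/{n}{k}c.png",cv2.resize(p[y-30:y+30,x-35:x+35],None,fx=10,fy=10,interpolation=cv2.INTER_CUBIC));print(" crop origin",x-35,y-30)
    cv2.imwrite(f"pics/{n}{k}.png",p)
E
python3 look.py 4 side top wrist
```

```text
5.45 [ 0.4156 -0.0435  0.3347] [2.2719 1.7163 0.3033] [ 0.4811  0.2496 -1.1886] [0.0724 0.1451 0.0394] 0.18651363060795167
tip [ 0.5024 -0.0687  0.0867] angle err deg 0.0420122658656781
side pred tip px [315.0032 152.9157]
 crop origin 280 122
top pred tip px [343.7619 203.5902]
 crop origin 308 173
wrist pred tip px [274.5826 216.858 ]
 crop origin 239 186
```

View pics/side4c.png

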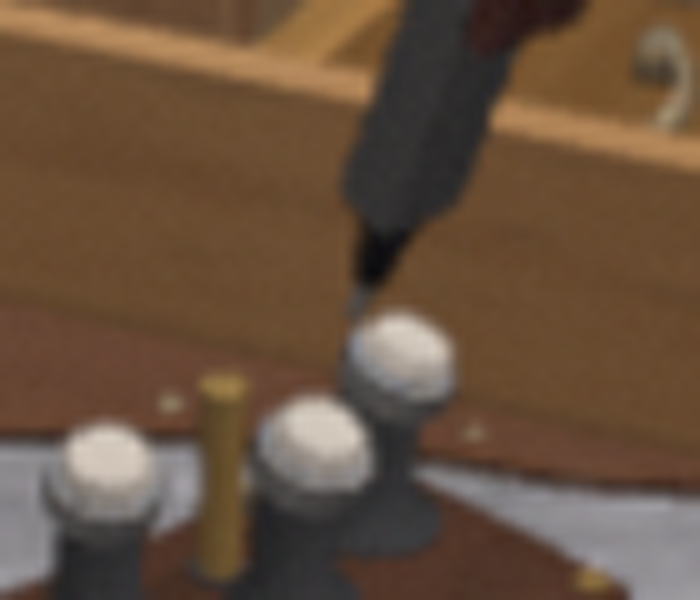

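View pics/top4c.png

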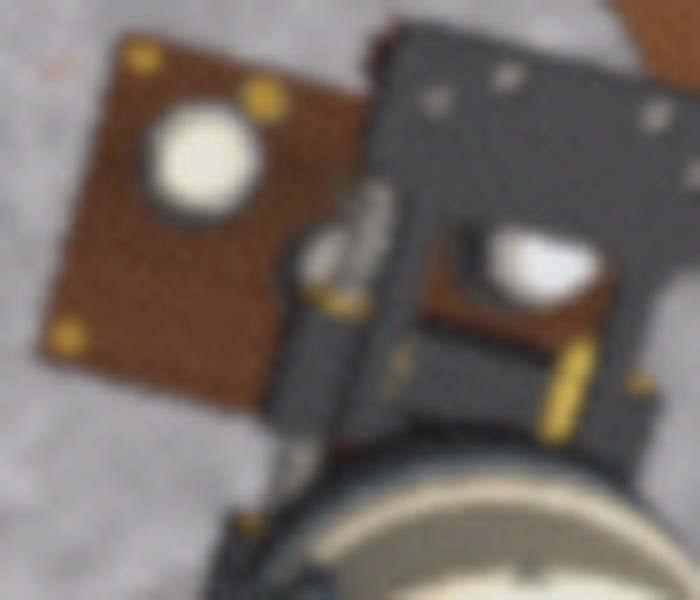

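View pics/wrist4.png

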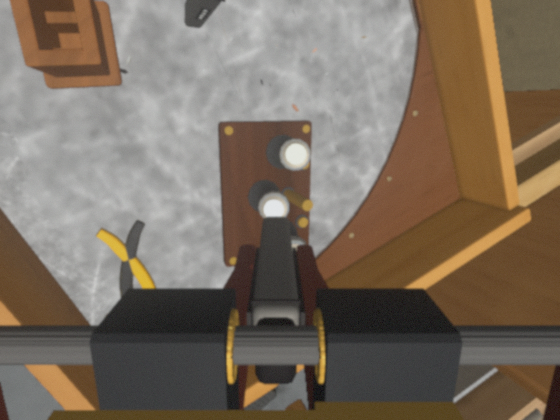

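```bash
python3 - <<'E'
from h import *
np.set_printoptions(precision=4,suppress=True)
C=np.array([.5235,-.0755,0])
loc=dict(L=(.006,.042),M=(-.012,0),R=(.006,-.042));lean=dict(L=-.5,M=0,R=.5)
def draw(n,org,f):
    z=load(n);p=z['p'];x,y,w,h=org
    q=cv2.resize(p[y:y+h,x:x+w],None,fx=f,fy=f,interpolation=cv2.INTER_CUBIC)
    for k,(a,b) in loc.items():
        c=C+BX*a+BY*b+[0,0,.058]
        d=Rn.from_rotvec([0,0,lean[k]]).apply(-BX);nz=np.sin(.35)*d+[0,0,np.cos(.35)]
        e1=np.cross(nz,[0,0,1]);e1/=np.linalg.norm(e1);e2=np.cross(nz,e1)
        pts=np.array([((proj(z,c+.008*(np.cos(t)*e1+np.sin(t)*e2))-[x,y]+.5)*f) for t in np.linspace(0,2*np.pi,40)])
        cv2.polylines(q,[pts.round().astype(int)],True,(0,0,255),1)
        u=proj(z,c);print(n,k,c,u);cv2.circle(q,tuple(((u-[x,y]+.5)*f).round().astype(int)),2,(0,255,0),-1)
    for a in(-1,1):
        for b in(-1,1):
            u=proj(z,C+BX*a*.042+BY*b*.065+[0,0,.012]);cv2.circle(q,tuple(((u-[x,y]+.5)*f).round().astype(int)),3,(255,255,0),1)
    cv2.imwrite(f"pics/{n}_ov.png",q)
draw("side4",(275,145,75,60),10);draw("wrist4",(210,110,120,100),6);draw("top0",(305,170,75,60),10)
E
```

```text
side4 L [ 0.5408 -0.0368  0.058 ] [289.6599 166.801 ]
side4 M [ 0.512  -0.0722  0.058 ] [311.2486 163.9596]
side4 R [ 0.5178 -0.1175  0.058 ] [320.213 155.131]
wrist4 L [ 0.5408 -0.0368  0.058 ] [296.4705 150.9557]
wrist4 M [ 0.512  -0.0722  0.058 ] [274.2134 206.5309]
wrist4 R [ 0.5178 -0.1175  0.058 ] [294.9022 254.0369]
top0 L [ 0.5408 -0.0368  0.058 ] [327.3881 188.5377]
top0 M [ 0.512  -0.0722  0.058 ] [343.1604 200.94  ]
top0 R [ 0.5178 -0.1175  0.058 ] [362.8882 198.2748]
```

View pics/side4_ov.png

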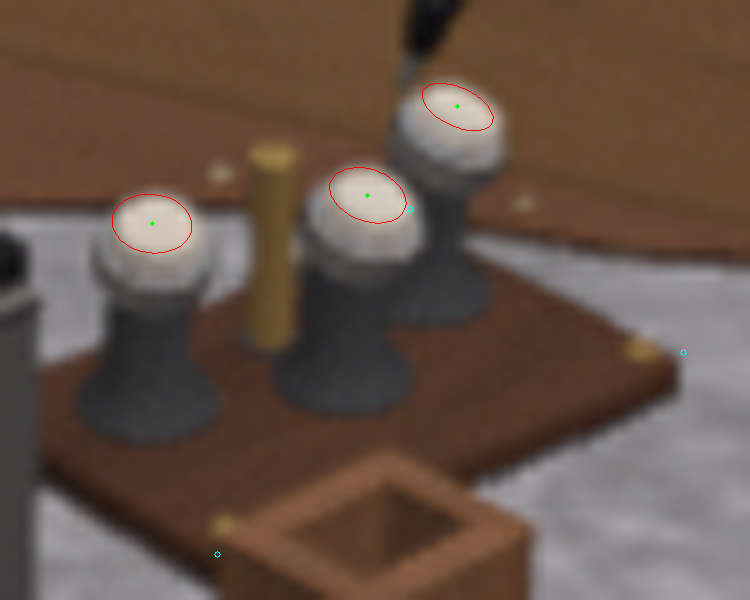

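View pics/wrist4_ov.png

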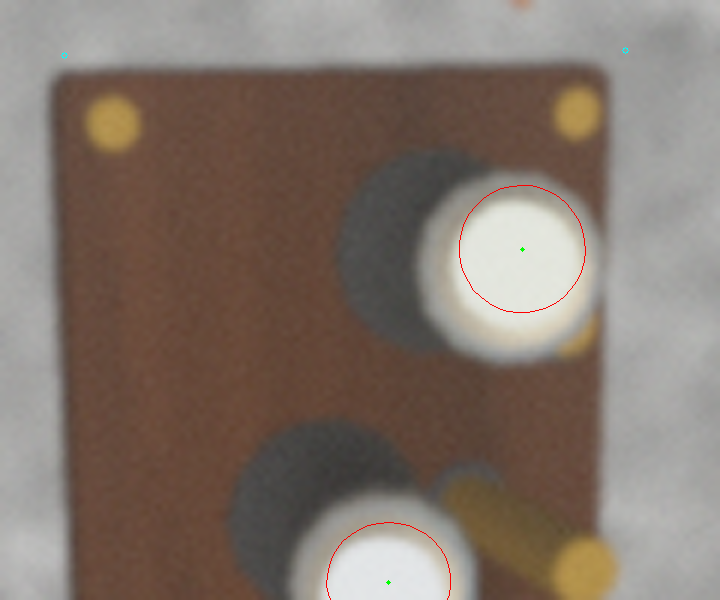

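View pics/top0_ov.png

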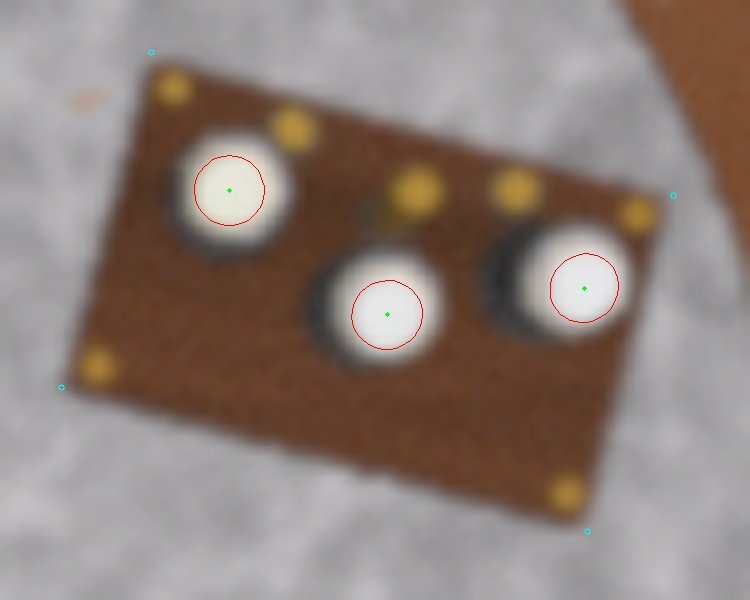

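```bash
python3 - <<'E'
from h import *
from rig import manip
s=manip.state();st=[.512,-.0722,.058]
for g in(.006,.003,0,-.004):print(g,goal(st,g),rows(s['tcp_pos'],s['ee_rot'],goal(st,g),RT))
print(s['wrist_force']@SZ)
E
```

```text
0.006 [ 0.42312405 -0.04625915  0.31163063] (array([-0.0004, -0.0006,  0.0248]), array([ 0.06, -0.03,  0.02]))
0.003 [ 0.42411339 -0.04654097  0.30881251] (array([-0.0004, -0.0006,  0.0278]), array([ 0.06, -0.03,  0.02]))
0 [ 0.42510272 -0.04682279  0.3059944 ] (array([-0.0004, -0.0006,  0.0308]), array([ 0.06, -0.03,  0.02]))
-0.004 [ 0.42642184 -0.04719855  0.30223691] (array([-0.0004, -0.0006,  0.0348]), array([ 0.06, -0.03,  0.02]))
-1.901697355186546
```

Request:
{"method": "drive_tool", "body": {
  "commands": [
    [0.0,-0.0002,-0.0003,0.01,0,0,0],
    [0.0,-0.0004,-0.0006,0.02,0,0,0],
    [0.0,-0.0004,-0.0006,0.0248,0,0,0],
    [0.0,-0.0004,-0.0006,0.0248,0,0,0],
    [0.0,-0.0004,-0.0006,0.0248,0,0,0]
  ]
}}

```text
clock: 6.1
tcp_pos: [0.423, -0.0466, 0.3108]
ee_rot: [2.273, 1.715, 0.303]
wrist_force: [-0.2, -0.4, -1.2]
gripper_width: 0.184
```

```bash
python3 look.py 5 side wrist; python3 - <<'E'
from h import *
from rig import manip
z=load("side5");np.set_printoptions(precision=2)
print(proj(z,[.512,-.0722,.058]))
x,y=295,140
q=cv2.resize(z['p'][y:y+40,x:x+40],None,fx=15,fy=15,interpolation=cv2.INTER_CUBIC);cv2.imwrite("pics/side5z.png",q)
f=[]
for i in range(4):
    manip.capture("side");f.append(manip.state()['wrist_force'])
f=np.array(f);print(f@SZ)
E
```

```text
6.1 [ 0.423  -0.0466  0.3108] [2.2726 1.7151 0.303 ] [-0.1978 -0.4049 -1.1952] [0.0073 0.1458 0.0378] 0.18410681918525865
tip [ 0.5098 -0.0719  0.0628] angle err deg 0.02979556252950063
side pred tip px [312.17   162.1745]
 crop origin 277 132
wrist pred tip px [274.9474 217.1158]
 crop origin 239 187
[311.23 163.96]
[-0.93 -1.46 -0.33 -0.83]
```

View pics/side5z.png

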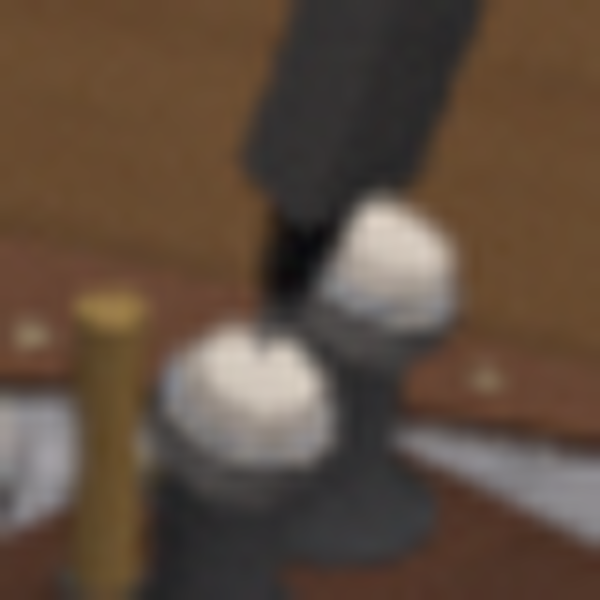

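View pics/wrist5c.png

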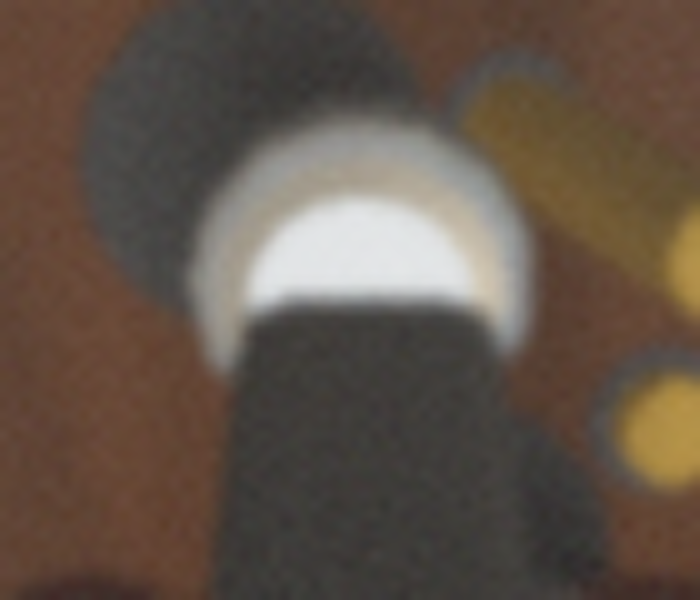

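```bash
cat > fz.py <<'E'
from h import *
from rig import manip
np.set_printoptions(precision=4,suppress=True)
F=[];P=[]
for i in range(16):
    manip.capture("top");s=manip.state();F.append(s['wrist_force']);P.append(s['tcp_pos']+Rn.from_rotvec(s['ee_rot']).apply(TIP))
F=np.array(F);f=F@SZ;st=np.array([.512,-.0722,.058]);P=np.array(P)
d=P.mean(0)-st
print(s['clock'],"f",f.mean(),"+-",f.std()/4,"F",F.mean(0),"gap",d@SZ,"lat",d@RT.as_matrix()[:,:2],"std",P.std(0),s['gripper_width'])
E
python3 fz.py
```

```text
7.2 f -1.119365577112443 +- 0.11785000246952526 F [ 0.0112 -0.2306 -1.1646] gap 0.005614912735235074 lat [-0.0002  0.    ] std [0.     0.     0.0001] 0.18082385804778092
```

Request:
{"method": "drive_tool", "body": {
  "commands": [
    [0.0,0,0,0.001,0,0,0],
    [0.0,0,0,0.002,0,0,0],
    [0.0,0,0,0.003,0,0,0],
    [0.0,0,0,0.003,0,0,0]
  ]
}}

```text
clock: 7.6
tcp_pos: [0.424, -0.0468, 0.3082]
ee_rot: [2.272, 1.715, 0.304]
wrist_force: [-0.4, 0.4, -1.3]
gripper_width: 0.181
```

```bash
python3 fz.py
```

```text
8.4 f -1.1264227250682963 +- 0.09532034153886734 F [ 0.0386  0.1896 -1.2045] gap 0.002564910872871022 lat [-0.0002 -0.    ] std [0. 0. 0.] 0.18136183002133893
```

Request:
{"method": "drive_tool", "body": {
  "commands": [
    [0.0,0,0,0.001,0,0,0],
    [0.0,0,0,0.002,0,0,0],
    [0.0,0,0,0.002,0,0,0]
  ]
}}

```text
clock: 8.7
tcp_pos: [0.4248, -0.047, 0.3064]
ee_rot: [2.272, 1.715, 0.304]
wrist_force: [0.9, 1.1, -1.2]
gripper_width: 0.182
```

```bash
python3 fz.py
```

```text
9.5 f -1.2848076275014746 +- 0.11992773546255442 F [-0.0128  0.0265 -1.3749] gap 0.0005603524883853046 lat [-0.0002 -0.    ] std [0. 0. 0.] 0.18509483202272567
```

Request:
{"method": "drive_tool", "body": {
  "commands": [
    [0.0,0,0,0.0005,0,0,0],
    [0.0,0,0,0.001,0,0,0],
    [0.0,0,0,0.001,0,0,0]
  ]
}}

```text
clock: 9.8
tcp_pos: [0.4251, -0.0471, 0.3055]
ee_rot: [2.272, 1.715, 0.304]
wrist_force: [0.1, 0.3, 0.3]
gripper_width: 0.181
```

```bash
python3 fz.py
```

```text
10.6 f 0.28520652840346467 +- 0.13149473832706052 F [-0.4624  0.0747  0.1338] gap -0.0004219323459853697 lat [-0.0002  0.    ] std [0. 0. 0.] 0.17648561757743486
```

Request:
{"method": "drive_tool", "body": {
  "commands": [
    [0.0,0,0,0.0005,0,0,0],
    [0.0,0,0,0.001,0,0,0],
    [0.0,0,0,0.001,0,0,0]
  ]
}}

```text
clock: 10.9
tcp_pos: [0.4254, -0.0472, 0.3046]
ee_rot: [2.272, 1.715, 0.304]
wrist_force: [-0.7, -0.4, -0.3]
gripper_width: 0.175
```

```bash
python3 fz.py; python3 look.py 6 side
```

```text
11.7 f 0.6002742263866021 +- 0.1259589511827702 F [-0.4411  0.1171  0.4725] gap -0.0014320346630475502 lat [-0.0002  0.    ] std [0. 0. 0.] 0.1829139940647779
11.7 [ 0.4254 -0.0472  0.3046] [2.2719 1.7148 0.3039] [-0.8321  0.8395  0.6728] [0.0519 0.1213 0.0424] 0.1829139940647779
tip [ 0.5124 -0.0726  0.0566] angle err deg 0.027852897280963646
side pred tip px [311.1244 164.4355]
 crop origin 276 134
```

View pics/side6c.png

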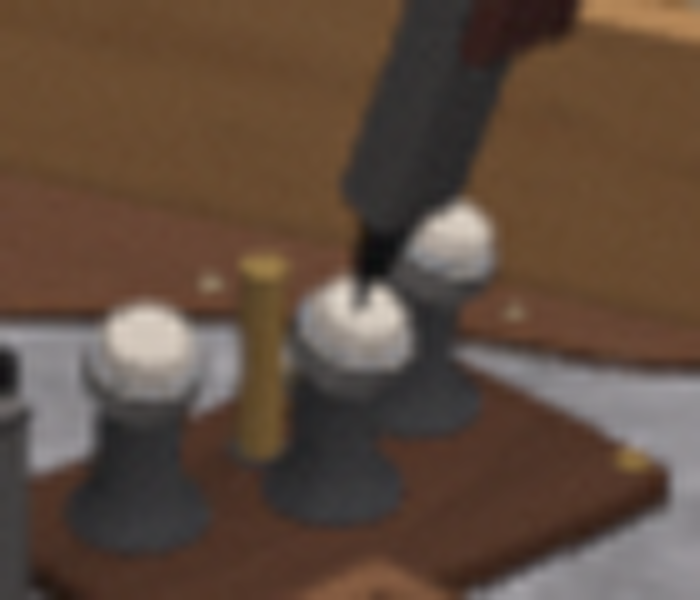

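Request:
{"method": "drive_tool", "body": {
  "commands": [
    [0.0,0,0,0.0005,0,0,0],
    [0.0,0,0,0.001,0,0,0],
    [0.0,0,0,0.0015,0,0,0],
    [0.0,0,0,0.002,0,0,0],
    [0.0,0,0,0.0022,0,0,0],
    [0.0,0,0,0.0022,0,0,0]
  ]
}}

```text
clock: 12.35
tcp_pos: [0.4261, -0.0474, 0.3025]
ee_rot: [2.272, 1.715, 0.304]
wrist_force: [0.1, -0.2, 1.0]
gripper_width: 0.18
```

```bash
python3 fz.py;python3 fz.py; python3 look.py 7 side wrist
```

```text
13.15 f 1.0618228473106348 +- 0.1357861106140727 F [-0.4037  0.3179  0.9568] gap -0.0036210633686935482 lat [-0.0002  0.    ] std [0. 0. 0.] 0.1763162729292588
13.95 f 1.4143180113585505 +- 0.09030180225044815 F [-0.7744  0.3767  1.1961] gap -0.003633197827883295 lat [-0.0002 -0.    ] std [0. 0. 0.] 0.18174178238702188
13.95 [ 0.4261 -0.0474  0.3025] [2.2719 1.7148 0.304 ] [-1.0143  0.695   1.3378] [0.0323 0.1643 0.0234] 0.18174178238702188
tip [ 0.5131 -0.0728  0.0546] angle err deg 0.03084156120599018
side pred tip px [310.8217 165.2049]
 crop origin 275 135
wrist pred tip px [275.3393 217.1453]
 crop origin 240 187
```

View pics/side7c.png

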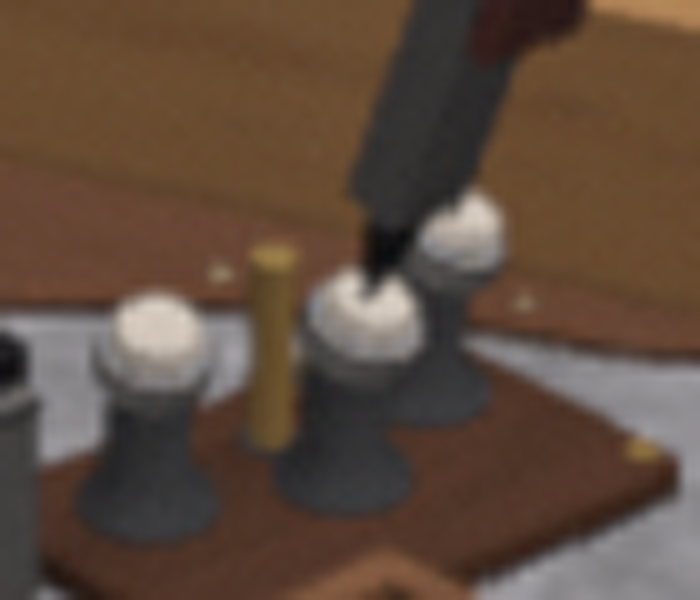

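View pics/wrist7.png

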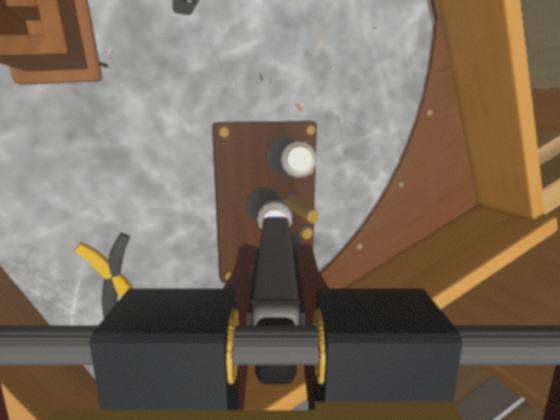

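```bash
python3 - <<'E'
from rig import manip
print(manip.hand_in())
E
```

```text
the job is handed in; nothing more can be done
None
```

I took the larger tester (the one in the stand) and am holding it point-first on the middle stone, the untested one. I identified that stone by its peg: the depth images put the peg's top at about 58 mm, while the other two pegs read about 18 mm. The job was handed in at about 14 s of the 48 s, with the gripper still holding the tester.

**Last checks**
- **Grip:** the fingers closed on about 16 mm, which matches the barrel. The tester hung straight in the jaws after the lift.
- **Squareness:** the tool axis is within about 0.05° of my estimate of the stone's slope. That estimate depends on the board angle, which is good to about 1°.
- **Centring:** in the side picture the point meets the stone within about 0.5 px (under 1 mm) of the computed middle of the flat top.
- **Press:** the force is about 2.4 N above the free reading, which means the point is about 4 mm of 8 mm in. The force needed rose with travel much as the given spring rate predicts.

**Uncertainties**
- The wrist camera disagreed with the top and side cameras by about 2 mm on both the pen and the stone. Most of that cancels between the two, leaving up to about 1 mm of doubt in the centring.
- Single force readings were noisy. The last two averages differed by 0.35 N, so the depth is good to about 0.6 mm.

I saw no contact with the other stones, the small look-alike pen or the other things lying around. I didn't measure their positions again at the end.

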